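# Loosen the board holder's unmarked clamp knob

## Robot

A 7-joint arm with a two-finger parallel gripper is mounted at the origin on the work surface. World frame = base frame: x ahead of the robot, y to its left, z up, the work surface at z = 0. Lengths are in m, angles in rad, forces in N, time in s.
With the tool pointing down it reaches from about 0.4 to 0.85 m from the base axis. Payload 10.4 kg.
Tool frame: the origin (TCP) lies between the finger pads; the fingertips stand 22 mm ahead of it and the grasp point (between the pads) lies 3 mm ahead of it; z points along the fingers, y is the line along which they close (so a half turn about z gives the same grasp; the last joint's range is limited). The gripper opens to 85 mm and grips with 20 to 120 N. Pads are 22 mm wide; open, the fingers measure 114 mm over their backs; the gripper's body (76 mm by 85 mm) begins 54 mm behind the grasp point. The pads swing forward as they close: fully open they stand 13 mm farther back than shut.
Start: joints at [-1.372, 0.332, -0.065, 1.46, 0.022, 1.35, -0.088], TCP at [0.137, 0.61, 0.22] pointing down, gripper open.
Joint ranges: [-2.6, 2.6], [-0.5, 2.12], [-1.47, 1.34], [0.16, 2.42], [-1.27, 4.41], [0.06, 2.06], [-2.6, 2.6]. Speed limits (rad/s): [2.22, 2.22, 2.79, 2.79, 3.14, 3.14, 3.14].

## Interface

Orientations are given as a unit quaternion [x, y, z, w].
In Python, from workcell import manip, camera, ticket, boxes_of, outline_of gives the robot as it stands.
- The arm moves only by the tool carry_out, never from a script. Its argument "deltas" is a list of rows, each a list of 5 numbers: the shift along the tool's x, y, z as a fraction of full scale, then the turn about the tool's z as a fraction of full scale, then the opening, from -1 (shut) to 1 (fully open), so that 0 is half open. In form: [[tx, ty, tz, spin, gripper], ...]. A call has 1 to 20 rows; each row is the pose to reach, as a shift and turn from the pose commanded when the call began, along the tool's axes at that moment; what a row does not reach only later rows make up. Full scale, the value 1, is 150 mm for a shift and 30 degrees for a turn. A row lasts 1/8 s, in which the tool goes at most 62.5 mm and 10.7 degrees, less where a joint would pass 70% of its speed; a pose out of reach is approached as far as the arm can. A call with a number of a shift or a turn outside -1 to 1 is refused whole. A call with a gripper value outside its range is refused whole. The fingers move at their own pace and stop on an object; "force" is the grip in N (left out, the last holds). Time passes only in rows, so rows that repeat a pose let the fingers close. It gives the time, the measured TCP pose, the force, the opening and the grip force at its end, in the units of the state.
- manip.get_obs(): the state, without advancing time (a new reading comes with each control period).
- camera(name): name is "scene" or "top" or "wrist"; returns a dict with "img" (480x640x3 uint8, red, green, blue), "depth" (480x640 float32, m along the optical axis (not along the pixel's ray), 0 where there is no reading), "vertical_fov" (degrees; the focal length in pixels is half the picture's height over the tangent of half this angle, whatever the lens; pixels are square), "cx", "cy" (the principal point, pixels), "R" (3x3) and "t" (3): a world point X has camera coordinates R X + t. Camera axes: x right, y down, z forward; pixel columns grow to the right and rows downward; lengths in m; the calibration is good to about 2 mm. The wrist camera is an equidistant fisheye: a pixel r from the principal point sees the ray r / f radians off the axis. A picture is of the moment at which its call begins.
- ticket.hand_in(): hands the job in; it is judged then, once.
Trained networks look in a picture, given as the dict that the camera call returned (one of the last four; its "shot" number tells which), for a name from the list of things; names that differ only in an ending like _2 or _b are one class to them, and where a whole thing is asked for, a point or a joint stands for the part that bears it (a point fixed in the world has none). Each returns a list of dicts, best first, with "conf" (0 to 1); they miss things now and then, are a little off and sometimes report something else, mostly with a low value. They report only what shows in the picture. A call takes as long as a camera call. They do not tell look-alikes from the thing itself.
- boxes_of(query, picture): "position" ([x, y, z] in m, in world coordinates, good to about 4 mm: the middle of the surface that is visible of it).
- outline_of(query, picture): "region" (480x640 bool, what is visible of it).
The state is a dict: "clock": time; "joint_pos": joint angles; "joint_velocities": joint speeds; "tau": joint torques, N m; "position": TCP position; "ee_rot": TCP orientation; "ft_force": force on the tool from outside, world axes, zero at the start; "torque": the same for the moment, N m; "grip_width": opening from 0.0 (shut) to 1.0 (fully open); "grasp_force": force on a finger pad.
Only numpy, scipy, OpenCV 4.12 (cv2) and the standard library are available. Lean on these libraries where they do the work, as an engineer would, in place of code of your own. Each camera call takes 0.05 s, during which the arm holds its last target. There are 200 camera calls.

## Task

Loosen the red wing knob of the holder that grips the green circuit board, by a good eighth of a turn (45 degrees) or more, and let go of it. Nobody knows whether its thread is normal or reversed: try it one way, and if it is stuck tight there, turn it the other way. Leave the knob of the empty holder as it is.

Things in the scene. Friction and masses are not known exactly. Their poses are not given: they have to be found in the camera images.
- lock_knob (a joint): Turn of the lock knob, rad, 0 at the start (tight), positive anticlockwise from above. In one direction, which differs from run to run and cannot be seen, a hard stop blocks it within about 3 degrees of 0; in the other, the loosening one, it turns for 2.5 rad against a slight friction of 0.015 N m and stays where it is left. Fingers that twist on against the stop slip round the wing.
- lock_knob_grip (a point): Red wing knob on one end of the holder that has the green circuit board in it. The wing is a bar 56 long, 12 wide, 26 mm high, 76 to 102 mm above the bench. This point is on its upright turning axis, mid-wing, 90 mm above the bench; x along the wing, y across it (the 12 mm to grip), z up. The holder (steel base 220 x 80 mm) is no higher than 60 mm beside the knob: there is room to grip and twist from above.
- spare_knob (a joint): Turn of the spare knob, rad, 0 at the start. It must be left alone.
- spare_knob_grip (a point): Red wing knob on one end of the empty holder, otherwise the same. The wing is a bar 56 long, 12 wide, 26 mm high, 76 to 102 mm above the bench. This point is on its upright turning axis, mid-wing, 90 mm above the bench; x along the wing, y across it (the 12 mm to grip), z up. The two knobs are at least 200 mm apart.
Not all that is in view belongs to the job. Leave any blue or yellow look-alike of the part that bears spare_knob alone.

How it is judged:
By the outcome, as a careful person would: the job done as asked, in the order asked, and still so for the second after the job is handed in, with the robot touching nothing.
It also fails if it takes over 38 s, if anything falls off the work surface, if the arm or the gripper's body presses on something with over 40 N, if the wrist force passes 120 N, or if a joint passes its speed limit or range.

## Working session

There is one attempt and no reset: what is moved stays moved. The work goes in short steps, Python scripts to look and compute and a tool call to move; the robot and the scene stay as the last step left them, time stands still between calls to the robot, and variables do not carry over. Pictures are saved under pics/ and viewed, at most 10 in all, crops included, and the job is handed in when it is done.

Besides the shell and the picture viewer there is one more tool, called after ">>>" as name(argument=value, ...) on one line, values as JSON. carry_out: Moves the arm, as the interface text tells. Its arguments: {"type":"object","properties":{"deltas":{"type":"array","items":{"type":"array","items":{"type":"number"}}},"force":{"type":"number"}},"required":["deltas"]}

```bash
mkdir -p pics; python3 - <<'E'
from workcell import manip,camera,boxes_of
import cv2,numpy as np
o=manip.get_obs();print(o['clock'],o['position'],o['ee_rot'])
for n in('top','scene'):
    c=camera(n);cv2.imwrite(f'pics/{n}.png',c['img'][...,::-1])
    for q in('lock_knob_grip','lock_knob','spare_knob'):
        for b in boxes_of(q,c):
            p=np.array(b['position']);v=c['R']@p+c['t'];f=240/np.tan(np.radians(c['vertical_fov']/2))
            print(n,q,b['conf'],p.round(3),(f*v[:2]/v[2]+[c['cx'],c['cy']]).round())
E
```

```text
0.0 [0.1373944  0.60930275 0.2189112 ] [ 1.10653349e-01  9.93858806e-01 -7.11951442e-04 -5.16741242e-05]
top lock_knob_grip 0.71 [ 0.547 -0.292  0.1  ] [473. 182.]
top lock_knob 0.69 [ 0.549 -0.292  0.098] [472. 181.]
top spare_knob 0.76 [ 0.36  -0.049  0.101] [367. 266.]
top spare_knob 0.69 [0.571 0.132 0.102] [284. 173.]
top spare_knob 0.49 [0.258 0.421 0.102] [154. 316.]
scene lock_knob_grip 0.71 [ 0.55  -0.289  0.087] [216. 182.]
scene lock_knob 0.47 [ 0.548 -0.29   0.095] [216. 179.]
scene spare_knob 0.79 [0.263 0.433 0.092] [472. 266.]
scene spare_knob 0.78 [0.572 0.133 0.09 ] [293. 258.]
scene spare_knob 0.45 [ 0.362 -0.046  0.093] [316. 192.]
```

View pics/top.png

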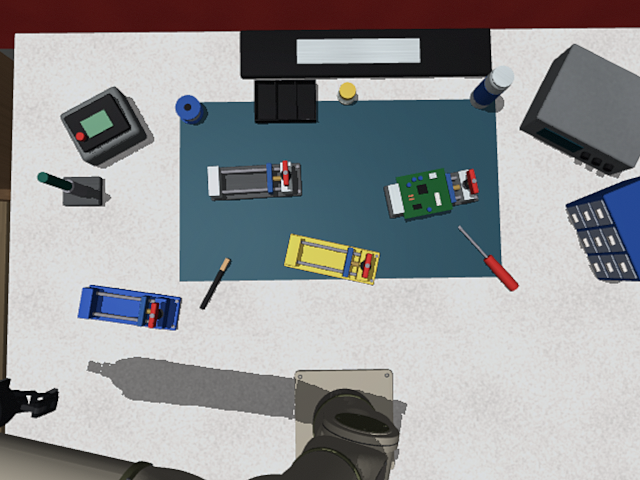

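View pics/scene.png

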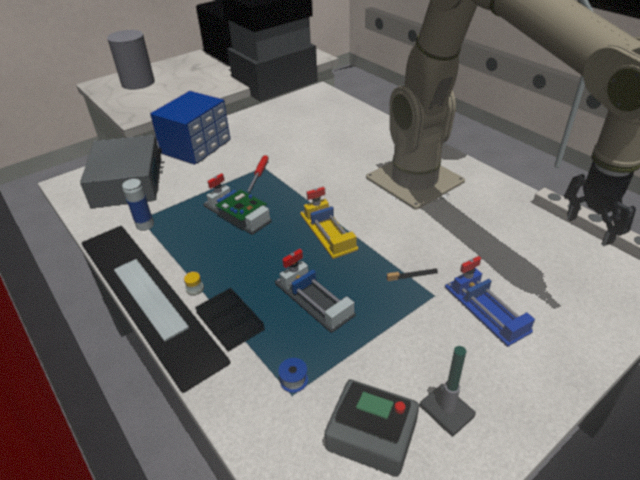

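Wing knobs in the top view that could be taken for the target:
- (473,182): grey holder with the green board. This is the one described.
- (284,173): empty grey holder, the spare.
- (367,266): yellow look-alike.
- (154,316): blue look-alike.

Next I'll measure the wing of the chosen one and check it in a close crop.

```bash
cat > h.py <<'E'
from workcell import manip,camera
import cv2,numpy as np
from scipy.spatial.transform import Rotation as Ro
def wing(c,near,r=.05):
    "centre and long-axis angle of the red wing top near a point"
    f=240/np.tan(np.radians(c['vertical_fov']/2));v,u=np.mgrid[:480,:640];d=c['depth']
    X=np.stack([(u-c['cx'])/f*d,(v-c['cy'])/f*d,d],-1);W=(X-c['t'])@c['R']
    im=c['img'].astype(int);red=(im[...,0]>90)&(im[...,0]>1.8*im[...,1])&(im[...,0]>1.8*im[...,2])
    m=red&(abs(W[...,2]-.1)<.012)&(np.hypot(W[...,0]-near[0],W[...,1]-near[1])<r)
    P=W[m][:,:2];(cx,cy),wh,_=rect=cv2.minAreaRect(P.astype(np.float32)*1000)
    e=np.linalg.svd(P-P.mean(0))[2][0]
    return np.r_[cx,cy]/1000,np.degrees(np.arctan2(e[1],e[0])),wh,len(P),W[m][:,2].mean()
def togo(p,yaw):
    o=manip.get_obs();R=Ro.from_quat(o['ee_rot']);M=R.as_matrix()
    y=np.degrees(np.arctan2(M[1,0],M[0,0]))
    print('t',o['clock'],'pos',o['position'].round(4) if hasattr(o['position'],'round') else o['position'],'tool x yaw',y.round(1),'q',np.round(o['joint_pos'],2))
    s=R.inv().apply(np.array(p)-o['position']);print('shift mm',(s*1000).round(1),'units',(s/.15).round(3),'spin deg (tool, mod 180)',round((-(yaw-y)+90)%180-90,1))
E
python3 - <<'E'
from h import *
c=camera('top');w=wing(c,(.548,-.291));print(w)
togo([*w[0],.2],w[1])
cv2.imwrite('pics/crop.png',cv2.resize(c['img'][140:240,370:500,::-1],None,fx=5,fy=5,interpolation=cv2.INTER_CUBIC))
E
```

```text
(array([ 0.54825604, -0.2927002 ]), np.float64(-169.76244581279832), (54.2454719543457, 12.1425142288208), 105, np.float64(0.10058314521255925))
t 0.45 pos [0.1374 0.6097 0.2196] tool x yaw 167.3 q [-1.37  0.33 -0.06  1.46  0.02  1.35 -0.09]
shift mm [-599.2 -789.9   19.7] units [-3.995 -5.266  0.131] spin deg (tool, mod 180) -22.9
```

View pics/crop.png

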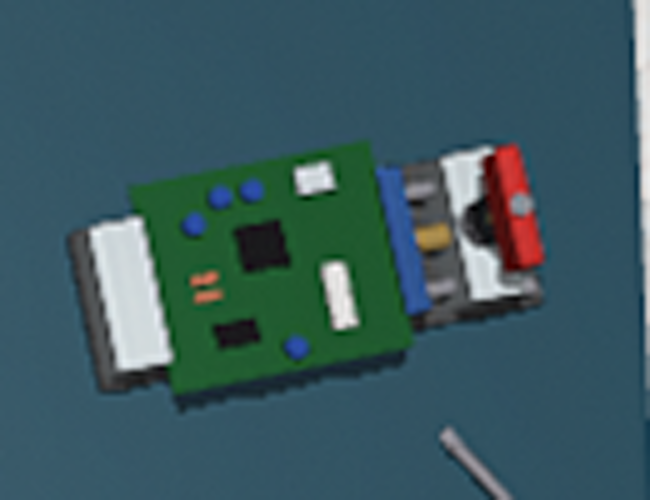

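The crop shows the red wing at crop (515,205) on the grey holder with the green board, so the choice holds. I'll swing round on an arc to it.

>>> carry_out(deltas=[[-0.4,-0.03,0,0.2,1],[-0.8,-0.09,0,0.4,1],[-1,-0.12,0,0.46,1]])

```text
clock: 0.82
position: [0.2838, 0.5572, 0.2199]
ee_rot: [0.232, 0.973, 0.0, 0.001]
ft_force: [-0.4, -0.1, -0.3]
grip_width: 0.998
grasp_force: 0.0
```

>>> carry_out(deltas=[[-0.4,-0.03,0,0.2,1],[-0.8,-0.09,0,0.4,1],[-1,-0.12,0,0.46,1]])

```text
clock: 1.2
position: [0.4089, 0.4737, 0.2199]
ee_rot: [0.347, 0.938, -0.0, 0.0]
ft_force: [-0.3, 0.6, 0.6]
grip_width: 0.998
grasp_force: 0.0
```

>>> carry_out(deltas=[[-0.4,-0.03,0,0.2,1],[-0.8,-0.09,0,0.4,1],[-1,-0.12,0,0.46,1]])

```text
clock: 1.58
position: [0.5107, 0.3629, 0.2199]
ee_rot: [0.457, 0.89, -0.0, 0.0]
ft_force: [-0.3, 0.9, 0.2]
grip_width: 0.998
grasp_force: 0.0
```

>>> carry_out(deltas=[[-0.4,-0.03,0,0.2,1],[-0.8,-0.09,0,0.4,1],[-1,-0.12,0,0.46,1]])

```text
clock: 1.95
position: [0.5832, 0.2308, 0.2198]
ee_rot: [0.56, 0.829, 0.0, 0.0]
ft_force: [-0.0, -0.1, -0.1]
grip_width: 1.001
grasp_force: 0.0
```

>>> carry_out(deltas=[[-0.4,-0.03,0,0.2,1],[-0.8,-0.09,0,0.4,1],[-1,-0.12,0,0.46,1]])

```text
clock: 2.33
position: [0.6223, 0.0852, 0.2198]
ee_rot: [0.655, 0.756, 0.0, 0.0]
ft_force: [-0.5, 1.5, -0.1]
grip_width: 0.998
grasp_force: 0.0
```

>>> carry_out(deltas=[[-0.4,-0.03,0,0.2,1],[-0.8,-0.09,0,0.4,1],[-1,-0.12,0,0.46,1]])

```text
clock: 2.7
position: [0.6256, -0.0656, 0.2198]
ee_rot: [0.741, 0.672, 0.0, 0.0]
ft_force: [0.9, 0.2, 0.4]
grip_width: 0.997
grasp_force: 0.0
```

```bash
python3 -c "
from h import *
togo([.5483,-.2927,.2],10.2)"
```

```text
t 2.7 pos [ 0.6256 -0.0656  0.2198] tool x yaw 84.4 q [-0.4   0.37  0.56  1.48 -0.2   1.35  0.08]
shift mm [-233.6  -54.7   19.8] units [-1.557 -0.365  0.132] spin deg (tool, mod 180) 74.2
```

>>> carry_out(deltas=[[-0.3,-0.07,0,0.33,1],[-0.6,-0.14,0,0.66,1],[-0.8,-0.19,0,1,1]])

```text
clock: 3.08
position: [0.5856, -0.1806, 0.2197]
ee_rot: [0.89, 0.456, 0.0, -0.0]
ft_force: [-0.1, 0.0, -0.4]
grip_width: 0.995
grasp_force: 0.0
```

```bash
python3 -c "
from h import *
togo([.5483,-.2927,.2],10.2)"
```

```text
t 3.075 pos [ 0.5856 -0.1806  0.2197] tool x yaw 54.3 q [-0.32  0.35  0.7   1.53 -0.23  1.34 -0.22]
shift mm [-112.9   35.1   19.6] units [-0.753  0.234  0.131] spin deg (tool, mod 180) 44.1
```

>>> carry_out(deltas=[[-0.25,0.08,0,0.33,1],[-0.5,0.16,0,0.66,1],[-0.75,0.234,0,1,1],[-0.75,0.234,0,1,1]])

```text
clock: 3.58
position: [0.5482, -0.294, 0.2196]
ee_rot: [0.978, 0.211, -0.0, 0.0]
ft_force: [0.6, -0.1, 0.5]
grip_width: 0.997
grasp_force: 0.0
```

>>> carry_out(deltas=[[0,0,0.03,0.3,1],[0,0,0.06,0.47,1],[0,0,0.06,0.47,1]])

```text
clock: 3.95
position: [0.5502, -0.2899, 0.21]
ee_rot: [0.996, 0.093, -0.0, -0.001]
ft_force: [0.6, -0.1, 0.3]
grip_width: 0.997
grasp_force: 0.0
```

```bash
python3 - <<'E'
from h import *
from workcell import boxes_of
c=camera('wrist');cv2.imwrite('pics/w1.png',c['img'][...,::-1])
for b in boxes_of('lock_knob_grip',c):print(b)
c=camera('scene')
print(wing(c,(.548,-.291)))
togo([.5483,-.2927,.09],10.2)
E
```

```text
{'position': [0.5517, -0.2934, 0.1065], 'conf': 0.83}
(array([ 0.54943909, -0.28833347]), np.float64(12.394544745963179), (52.521644592285156, 14.84910774230957), 72, np.float64(0.09661509399948211))
t 4.1 pos [ 0.5497 -0.2912  0.2108] tool x yaw 10.6 q [-0.23  0.43  0.87  1.52 -0.33  1.35 -0.72]
shift mm [ -1.7   1.2 120.8] units [-0.012  0.008  0.805] spin deg (tool, mod 180) 0.4
```

View pics/w1.png

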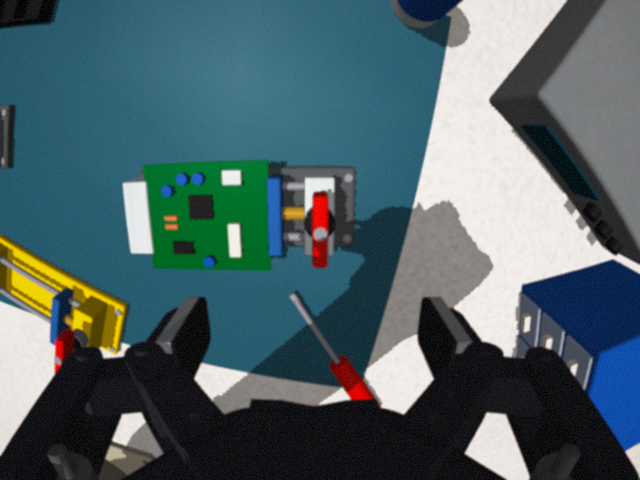

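The wrist view shows the wing at (320,230), upright in the picture and centred between the fingers. I'll descend and grip.

>>> carry_out(deltas=[[0,0,0.3,0,1],[0,0,0.6,0,1],[0,0,0.77,0,1],[0,0,0.77,0,0.2],[0,0,0.77,0,-0.5],[0,0,0.77,0,-1],[0,0,0.77,0,-1],[0,0,0.77,0,-1],[0,0,0.77,0,-1]], force=30)

```text
clock: 5.22
position: [0.5491, -0.2922, 0.0953]
ee_rot: [0.996, 0.091, 0.0, -0.0]
ft_force: [-0.4, -0.5, -0.1]
grip_width: 0.001
grasp_force: 0.0
```

```bash
python3 -c "
from h import *
o=manip.get_obs();print(o['torque'],o['ft_force'],o['grip_width'],o['grasp_force'])
togo([.5483,-.2927,.09],10.2)"
```

```text
[-0.00650448  0.03609449 -0.03178616] [-0.37537219 -0.51396437 -0.08295021] 0.0013712867696031182 0.0
t 5.225 pos [ 0.5491 -0.2922  0.0953] tool x yaw 10.4 q [-0.19  0.53  0.81  1.65 -0.41  1.14 -0.67]
shift mm [-0.9  0.4  5.3] units [-0.006  0.003  0.035] spin deg (tool, mod 180) 0.2
```

The fingers shut on nothing, so I'll look.

```bash
python3 - <<'E'
from h import *
c=camera('wrist');t=camera('top');s=camera('scene')
a=cv2.resize(c['img'],(640,480))
f=lambda i:cv2.resize(i,(400,300),interpolation=cv2.INTER_CUBIC)
im=np.vstack([np.hstack([f(c['img']),f(t['img'][130:250,390:550])]),np.hstack([f(s['img'][120:240,140:300]),f(t['img'])])])
cv2.imwrite('pics/g1.png',im[...,::-1])
E
```

```text
(no output)
```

View pics/g1.png

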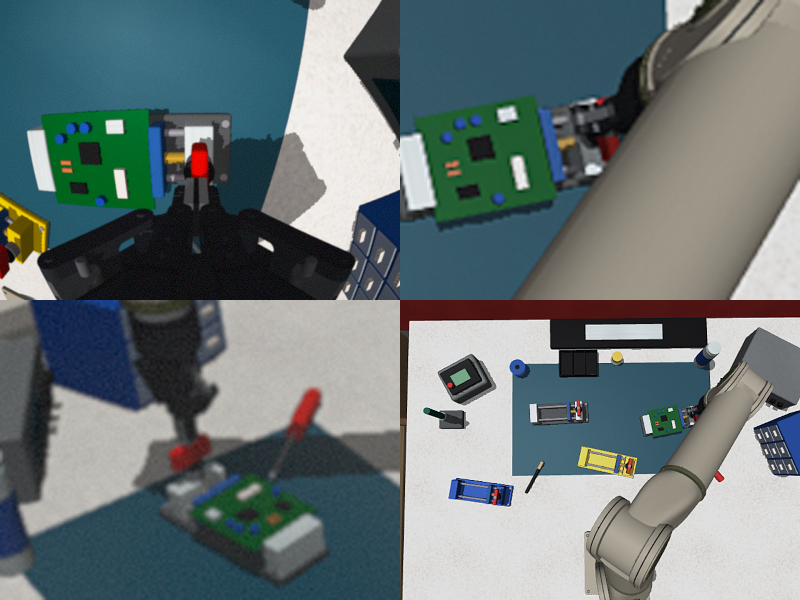

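The fingers look to be at the wing in the wrist view (200,165), but the reading says fully shut. I'll zoom in.

```bash
python3 - <<'E'
from h import *
c=camera('wrist');o=manip.get_obs();print(o['grip_width'],o['grasp_force'],o['clock'])
s=camera('scene');t=camera('top')
f=lambda i:cv2.resize(i,(400,400),interpolation=cv2.INTER_CUBIC)
cv2.imwrite('pics/g2.png',np.hstack([f(c['img'][200:360,240:400]),f(s['img'][145:225,180:260])])[...,::-1])
E
```

```text
0.002942690512780177 0.0 5.425
```

View pics/g2.png

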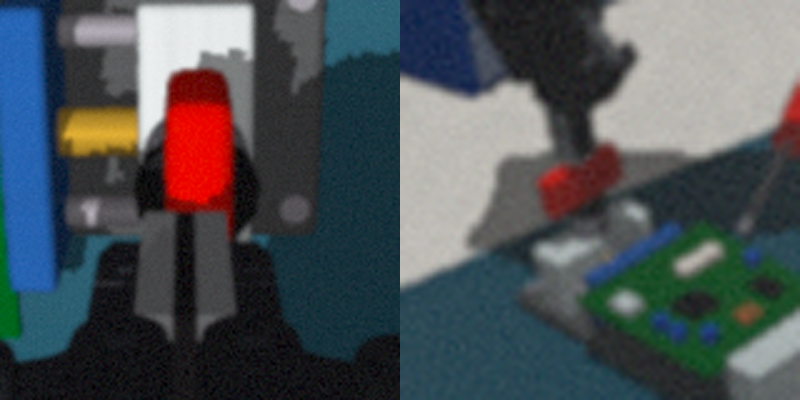

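```bash
cat >> h.py <<'E'
def wpt(c,u,v):
    "world point of a wrist (fisheye) pixel"
    f=240/np.tan(np.radians(c['vertical_fov']/2));a=np.array([u-c['cx'],v-c['cy']]);r=np.hypot(*a);th=r/f
    d=np.median(c['depth'][v-1:v+2,u-1:u+2]);k=a/r*np.tan(th)
    return c['R'].T@(d*np.array([*k,1])-c['t'])
E
python3 - <<'E'
from h import *
c=camera('wrist')
for n,x,y in[('wing',200,120),('wing',200,170),('wing',200,200),('padL',155,220),('padR',215,220),('padL',155,250),('padR',215,250),('gap',183,240),('redR',232,228),('padR',215,290)]:
    print(n,wpt(c,240+int(x*.4),200+int(y*.4)).round(4))
f=240/np.tan(np.radians(camera('scene')['vertical_fov']/2))
s=camera('scene')
for n,x,y in[('wing',555,195),('wing',605,165),('tip',575,150),('tip',585,140),('tip',570,125)]:
    u=180+x-400;u=180+int((x-400)*.2);v=145+int(y*.2);d=s['depth'][v,u]
    print(n,(s['R'].T@(np.array([(u-s['cx'])/f*d,(v-s['cy'])/f*d,d])-s['t'])).round(4))
E
```

```text
wing [ 0.5721 -0.2919  0.1019]
wing [ 0.5632 -0.2936  0.1017]
wing [ 0.5579 -0.2946  0.1021]
padL [ 0.5583 -0.287   0.1143]
padR [ 0.5603 -0.2964  0.1149]
padL [ 0.5587 -0.2873  0.1259]
padR [ 0.5601 -0.2961  0.1253]
gap [ 0.5595 -0.2913  0.1225]
redR [ 0.5524 -0.3011  0.0991]
padR [ 0.5597 -0.2958  0.1371]
wing [ 0.5692 -0.281   0.0921]
wing [ 0.5292 -0.2935  0.089 ]
tip [ 0.5534 -0.2764  0.119 ]
tip [ 0.5461 -0.2765  0.1227]
tip [ 0.5544 -0.2742  0.1378]
```

The depth shows the shut pads ending at about z = 0.11, above the wing top (0.102). The fingertips are about 37 mm higher than the reported TCP implies. I'll open and measure the tips directly.

>>> carry_out(deltas=[[0,0,0,0,0],[0,0,0,0,0],[0,0,0,0,0],[0,0,0,0,0]])

```text
clock: 6.18
position: [0.5491, -0.2922, 0.0952]
ee_rot: [0.996, 0.091, 0.0, -0.0]
ft_force: [0.8, 0.3, 0.1]
grip_width: 0.502
grasp_force: 0.0
```

```bash
python3 - <<'E'
from h import *
o=manip.get_obs();print(o['position'],o['grip_width'],o['clock'])
c=camera('wrist');f=240/np.tan(np.radians(c['vertical_fov']/2))
v,u=np.mgrid[:480,:640];a=np.stack([u-c['cx'],v-c['cy']],-1);r=np.hypot(a[...,0],a[...,1])+1e-6
k=a/r[...,None]*np.tan(r/f)[...,None];W=(np.concatenate([k,np.ones_like(r)[...,None]],-1)*c['depth'][...,None]-c['t'])@c['R']
T=Ro.from_quat(o['ee_rot']).inv().apply((W-o['position']).reshape(-1,3)).reshape(W.shape)*1000
im=c['img'].astype(int);g=(im.max(-1)-im.min(-1)<25)&(c['depth']>0)
m=g&(abs(T[...,0])<16)&(abs(T[...,1])<60)&(T[...,2]>-90)&(T[...,2]<0)
for sgn in(-1,1):
    q=T[m&(T[...,1]*sgn>0)];print(sgn,len(q),np.percentile(q,[2,50,98],axis=0).round(1).tolist())
cv2.imwrite('pics/g3.png',c['img'][160:400,160:480,::-1])
E
```

```text
[ 0.54906881 -0.29218635  0.09515974] 0.5018708659750784 6.175
-1 11806 [[-11.0, -55.1, -89.5], [8.8, -40.2, -69.9], [15.8, -4.8, -22.6]]
1 12447 [[-11.3, 3.2, -89.4], [8.5, 41.8, -69.6], [15.8, 57.2, -8.4]]
```

View pics/g3.png

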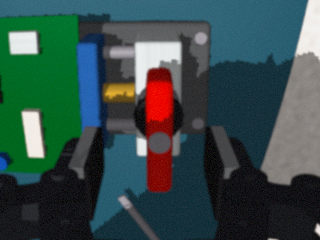

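The crop shows the wing's screw at (160,142), centred between the fingertips at (85,130) and (225,130), with the tips still above the wing. So the sideways position is right and only the depth is short. I'll lower about 33 mm in steps, watching the force.

>>> carry_out(deltas=[[0,0,0.06,0,0],[0,0,0.12,0,0],[0,0,0.12,0,0]])

```text
clock: 6.6
position: [0.5484, -0.2918, 0.076]
ee_rot: [0.996, 0.091, -0.001, -0.0]
ft_force: [-0.2, -0.0, 0.2]
grip_width: 0.497
grasp_force: 0.0
```

>>> carry_out(deltas=[[0,0,0.05,0,0],[0,0,0.1,0,0],[0,0,0.1,0,0]])

```text
clock: 6.98
position: [0.5486, -0.292, 0.0614]
ee_rot: [0.996, 0.091, -0.001, -0.0]
ft_force: [0.8, -0.2, 0.0]
grip_width: 0.501
grasp_force: 0.0
```

>>> carry_out(deltas=[[0,0,0,0,-0.5],[0,0,0,0,-1],[0,0,0,0,-1],[0,0,0,0,-1],[0,0,0,0,-1]], force=30)

```text
clock: 7.6
position: [0.5494, -0.2944, 0.0629]
ee_rot: [0.996, 0.09, 0.001, 0.002]
ft_force: [1.4, -7.3, -3.1]
grip_width: 0.264
grasp_force: 29.5
```

```bash
python3 -c "
from h import *
o=manip.get_obs();print(o['torque'],o['ft_force'],o['grip_width'],o['grasp_force'])
togo([.5483,-.2927,.09],10.2)"
```

```text
[-1.4951146  -0.58282778  0.0150938 ] [ 1.42631864 -7.32074792 -3.08947212] 0.26365602725883924 29.50520932674408
t 7.6 pos [ 0.5494 -0.2944  0.0629] tool x yaw 10.3 q [-0.17  0.57  0.79  1.67 -0.44  1.08 -0.65]
shift mm [ -0.7  -1.8 -27.1] units [-0.005 -0.012 -0.181] spin deg (tool, mod 180) 0.1
```

The grip stopped at about 22 mm wide instead of 12, so I'll look before twisting.

```bash
python3 - <<'E'
from h import *
c=camera('wrist');s=camera('scene')
f=lambda i:cv2.resize(i,(400,400),interpolation=cv2.INTER_CUBIC)
cv2.imwrite('pics/g4.png',np.hstack([f(c['img'][200:360,240:400]),f(s['img'][145:225,180:260])])[...,::-1])
for x,y in[(200,120),(200,170),(110,250),(280,250),(110,230),(280,230),(110,210),(280,210)]:
    print(x,y,wpt(c,240+int(x*.4),200+int(y*.4)).round(4))
E
```

```text
200 120 [ 0.5754 -0.2934  0.079 ]
200 170 [ 0.5751 -0.2931  0.0999]
110 250 [ 0.5565 -0.283   0.0911]
280 250 [ 0.5619 -0.3079  0.0928]
110 230 [ 0.5575 -0.2825  0.0861]
280 230 [ 0.5623 -0.3084  0.0865]
110 210 [ 0.5574 -0.2819  0.0784]
280 210 [ 0.5625 -0.3092  0.0788]
```

View pics/g4.png

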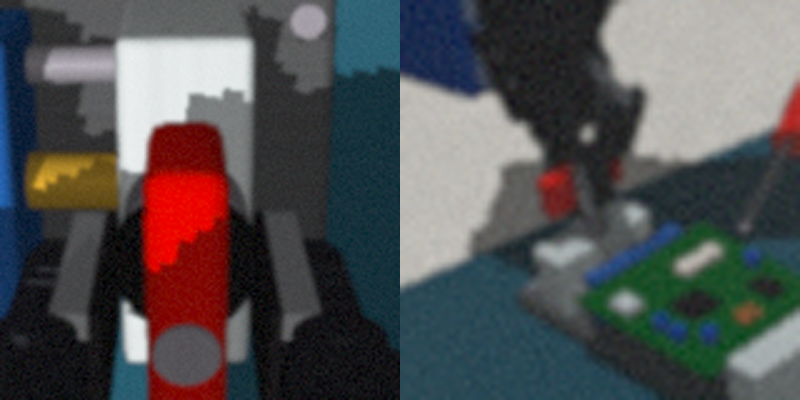

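The wrist crop shows the pads at (80,270) and (290,270) closed on the round black boss below the wing at (190,270). They are too low and about 2.5 mm off-centre. I'll open, raise 8 mm, recentre and grip again.

>>> carry_out(deltas=[[0,0,0,0,0],[0,0,0,0,0],[0,0.016,-0.055,0,0],[0,0.016,-0.055,0,0],[0,0.016,-0.055,0,-1],[0,0.016,-0.055,0,-1],[0,0.016,-0.055,0,-1],[0,0.016,-0.055,0,-1],[0,0.016,-0.055,0,-1]], force=40)

```text
clock: 8.82
position: [0.5495, -0.2946, 0.0704]
ee_rot: [0.996, 0.091, -0.0, -0.0]
ft_force: [1.2, -1.2, 1.9]
grip_width: 0.129
grasp_force: 41.1
```

```bash
python3 -c "
from h import *
o=manip.get_obs();print(o['torque'],o['ft_force'],o['grip_width'],o['grasp_force'])
togo([.5483,-.2927,.09],10.2)"
```

```text
[-0.07368144  0.07362468  0.00661171] [ 1.16763219 -1.16526234  1.93220067] 0.1294076932262722 41.11236870288849
t 8.825 pos [ 0.5495 -0.2946  0.0704] tool x yaw 10.4 q [-0.17  0.56  0.79  1.67 -0.44  1.1  -0.65]
shift mm [ -0.8  -2.1 -19.6] units [-0.005 -0.014 -0.13 ] spin deg (tool, mod 180) 0.2
```

The grip is now 11–12 mm wide with little side force, so it's on the wing. I'll test-twist about 9° clockwise from above.

>>> carry_out(deltas=[[0,0,0,0.1,-1],[0,0,0,0.2,-1],[0,0,0,0.3,-1],[0,0,0,0.3,-1]])

```text
clock: 9.32
position: [0.5495, -0.2955, 0.0706]
ee_rot: [1.0, 0.013, 0.0, 0.001]
ft_force: [-0.4, -5.1, 0.9]
grip_width: 0.128
grasp_force: 71.1
```

```bash
python3 -c "
from h import *
o=manip.get_obs();print(o['torque'],o['ft_force'],o['grip_width'],o['grasp_force'])
togo([.5483,-.2927,.09],10.2)"
```

```text
[-0.38912741 -0.21476002  1.64151166] [-0.42796763 -5.0918595   0.87425068] 0.12763111634118063 71.0703155072406
t 9.325 pos [ 0.5495 -0.2955  0.0706] tool x yaw 1.4 q [-0.2   0.57  0.83  1.67 -0.46  1.11 -0.79]
shift mm [ -1.1  -2.8 -19.4] units [-0.007 -0.019 -0.129] spin deg (tool, mod 180) -8.8
```

There is 1.6 N m of resistance, so clockwise is the stop. I'll turn anticlockwise.

>>> carry_out(deltas=[[0,0,0,-0.2,-1],[0,0,0,-0.45,-1],[0,0,0,-0.7,-1],[0,0,0,-1,-1],[0,0,0,-1,-1]])

```text
clock: 9.95
position: [0.5493, -0.2942, 0.0704]
ee_rot: [0.963, 0.27, 0.0, -0.001]
ft_force: [-2.4, 1.6, 3.6]
grip_width: 0.132
grasp_force: 41.3
```

```bash
python3 -c "
from h import *
o=manip.get_obs();print(o['torque'],o['ft_force'],o['grip_width'],o['grasp_force'])
togo([.5483,-.2927,.09],10.2)"
```

```text
[0.47306083 0.49965438 0.04160312] [-2.37253595  1.57943628  3.61886462] 0.1320989943891652 41.318475008010864
t 9.95 pos [ 0.5493 -0.2942  0.0704] tool x yaw 31.3 q [-0.12  0.53  0.71  1.66 -0.38  1.09 -0.32]
shift mm [ -0.1  -1.8 -19.6] units [-0.    -0.012 -0.13 ] spin deg (tool, mod 180) 21.1
```

It turns freely. Next I'll turn about 50° more, open, and rise.

>>> carry_out(deltas=[[0,0,0,-0.25,-1],[0,0,0,-0.5,-1],[0,0,0,-0.75,-1],[0,0,0,-1,-1],[0,0,0,-1,-1]])

```text
clock: 10.58
position: [0.5488, -0.2937, 0.0704]
ee_rot: [0.86, 0.51, -0.0, -0.001]
ft_force: [-5.2, 4.7, 7.6]
grip_width: 0.123
grasp_force: 41.8
```

>>> carry_out(deltas=[[0,0,0,-0.25,-1],[0,0,0,-0.5,-1],[0,0,0,-0.7,-1],[0,0,0,-0.7,-1],[0,0,0,-0.7,-0.4],[0,0,0,-0.7,0],[0,0,0,-0.7,0],[0,0,0,-0.7,0],[0,0,-0.2,-0.7,0],[0,0,-0.5,-0.7,0],[0,0,-0.9,-0.7,0],[0,0,-1,-0.7,0]])

```text
clock: 12.08
position: [0.5508, -0.2957, 0.2248]
ee_rot: [0.753, 0.658, 0.002, 0.003]
ft_force: [0.2, -1.4, -0.5]
grip_width: 0.497
grasp_force: 0.0
```

```bash
python3 - <<'E'
from h import *
c=camera('wrist');cv2.imwrite('pics/end.png',c['img'][...,::-1])
print(wing(camera('scene'),(.5495,-.294)));togo([.549,-.294,.2],80)
E
```

```text
(array([ 0.54781464, -0.29376401]), np.float64(83.36586095350643), (67.14546966552734, 11.932026863098145), 53, np.float64(0.09810609721784744))
t 12.175 pos [ 0.5502 -0.295   0.2221] tool x yaw 82.4 q [-0.02  0.36  0.57  1.49 -0.2   1.35  0.43]
shift mm [ 0.9 -1.4 22.1] units [ 0.006 -0.009  0.147] spin deg (tool, mod 180) 2.4
```

View pics/end.png

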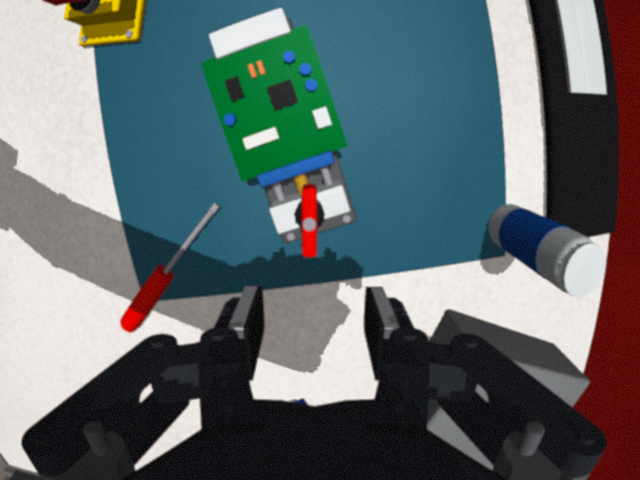

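The wing at (310,220) now lies about 70° from its original place relative to the holder. It has been let go and the board is still in place.

```bash
python3 -c "
from workcell import ticket
print(ticket.hand_in())"
```

```text
the job is handed in; nothing more can be done
None
```

The red knob on the green-board holder is loosened by about 70° anticlockwise (clockwise was the stop) and released; the spare knob was not touched, and the job was handed in at about 12 s.

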